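# Lift the sample carrier out of the desiccator for the scanner

## Task

The printed blade and the bracket kept dry in the desiccator are due for a scan: lift its domed lid off by the knob and set it down, knob up, on the turntable beside it. Then lift the sample carrier straight out by the grip on its stem, both parts still standing on it, and hold it level and still over the pot, its feet about 8 cm above the rim, so that the scanner can take its shot: finish while holding it there. Do not drop the lid, tip the carrier, shift the pot or disturb the things around it.

Things in the scene. Friction and masses are not known exactly. Their poses are not given: they have to be found in the camera images.
- pot: Body of the desiccator, standing on the turntable: a round open aluminium pot 70 mm high, 156 mm across, with a flat rim 180 mm across and 6 mm thick at the top; bore 148 mm; inner floor 5 mm above its underside. Loose, 1.6 kg. Origin: centre of its underside; z up.
- lid: Loose domed aluminium lid on the pot, 180 mm across, 85 mm high with knob, 0.29 kg. Origin: centre of the lower edge of its spigot, a 143 mm ring reaching 6 mm into the bore; shut it is 64 mm above the pot's origin, standing on the turntable it is at z = 0. Dome's flat top 46 mm above it. The carrier's grip stands inside it, 32 mm above the rim: raise it 40 mm or more before going sideways. z up.
- lid_knob: Black mushroom knob fixed on the middle of the lid, round: head 32 mm across, 16 to 36 mm above the dome's flat top, neck below it 18 mm thick; top at 38 mm. Origin: on the axis at the dome's top, 46 mm above the lid's origin; z up. Grip the head across any direction, about 26 mm above this origin.
- carrier: Grey plastic lift-out carrier in the pot: disc 141 mm across in the 148 mm bore, on feet 5 mm high; floor 9 mm, lip 14 mm above the origin; 10 mm stem in the middle up to the grip. Origin: centre, underside of the feet, at the start 5 mm above the pot's; z up; the two parts stand towards its +x and -x. 0.24 kg, 0.38 with parts. Hidden under the lid at first, turned any way round.
- carrier_grip: Black block fixed on the carrier's stem: 30 mm along the carrier's x, 16 along y, 24 high. Origin: centre of its underside, 73 mm above the carrier's origin, same axes; top 32 mm above the rim at the start. Take it across its 16 mm with the fingers closing along y, where both sides are free (the parts are in front and behind along x), about 12 mm above this origin.
- blade: Grey printed fan-blade sample, loose on the carrier's floor on its +x side, 40 mm from the stem: foot 28 x 42 x 10 mm, blade above it 10 mm thick, 70 mm high in all, 50 g. Origin: centre of its underside; z up.
- bracket: Bent sheet-metal angle bracket, loose on the carrier's floor on its -x side, about 36 mm from the stem: foot 50 x 40 mm, upright 40 mm wide and 50 mm high on the side away from the stem, 85 g. Origin: centre of the underside of its foot; z up.
- sample_dish: White ceramic puck, 100 mm across, 30 mm high, standing on the turntable at the far side. Bystander. Origin: centre of its underside.
- blower: Black rubber dust blower with a red nozzle, 50 mm across, 105 mm high, standing at the far left. Bystander. Origin: centre of its underside.
- cap: Black lens cap, 39 mm across, 9 mm high, lying near the robot on the left. Bystander. Origin: centre of its underside.
- marker: Marker pen, 132 mm long, 13 mm thick, lying at the far right. Bystander. Origin: middle of its underside; x along the pen.
- disc_centre (a point): Centre of the turntable's flat black top (z = 0), a disc of 370 mm radius that does not turn now. Its near right part (x 0.40 to 0.62, y -0.22 to 0) is always empty.

How it is judged:
By the outcome, as a careful person would: the job done as asked, in the order asked, and still so for the second after the job is handed in, while the arm keeps its last pose, push and grip.
It also fails if it takes over 58 s, if anything falls off the work surface, if the arm or the gripper's body presses on something with over 40 N, if the wrist force passes 120 N, or if a joint passes its speed limit or range.

## Robot

A 6-joint arm with a two-finger parallel gripper is mounted at the origin on a cart in front of the work surface, level with it; the furniture and walls round the work are solid. World frame = base frame: x ahead of the robot, y to its left, z up, the work surface at z = 0. Lengths are in mm, angles in rad, forces in N, time in s.
With the tool pointing down it reaches from about 300 to 775 mm from the base axis. Payload 14.6 kg.
Tool frame: the origin (TCP) lies at the very end of the fingers, on their centre line; the grasp point (between the pads) lies 19 mm behind it; z points along the fingers, y is the line along which they close (so a half turn about z gives the same grasp; the last joint's range is limited). The gripper opens to 94 mm and grips with 3 to 60 N. Pads are 16 mm wide; open, the fingers measure 119 mm over their backs; the gripper's body (75 mm by 177 mm) begins 78 mm behind the grasp point.
Start: joints at [-1.193, 0.3, 1.521, -0, 1.321, -0.067], TCP at [236.644, -496.476, 205.446] pointing down, gripper open.
Joint ranges: [-3.03, 3.03], [-0.79, 2.21], [0.23, 2.52], [-1.04, 4.18], [0, 3.07], [-2.55, 2.55]. Speed limits (rad/s): [2.22, 2.22, 2.57, 3.14, 3.14, 3.14].

## Interface

Orientations are given as [roll, pitch, yaw] about the fixed x, y, z axes, in that order (R = Rz(yaw) Ry(pitch) Rx(roll)).
In Python, from cell import manip gives the robot as it stands.
- The arm moves only by the tool servo_tool, never from a script. Its argument "motion" is a list that holds one entry, the list of rows, each a list of 7 numbers: the shift along the world's x, y, z as a fraction of full scale, then the turn, a rotation vector about the world's x, y, z as a fraction of full scale, then the closure, from 0 (fully open) to 1 (shut). In form: [[[x, y, z, rx, ry, rz, gripper], ...]]. A call has 1 to 10 rows; each row is the pose to reach, as a shift and turn from the pose commanded when the call began, turning the shorter way round; what a row does not reach only later rows make up. Full scale, the value 1, is 0.5 m for a shift and pi rad for a turn. A row lasts 1/10 s, in which the tool goes at most 50 mm and 8.59 degrees, less where a joint would pass 70% of its speed; a pose out of reach is approached as far as the arm can. A call with a number of a shift or a turn outside -1 to 1 is refused whole. A call with a gripper value outside its range is refused whole. The fingers move at their own pace and stop on an object; "newtons" is the grip in N (left out, the last holds). Time passes only in rows, so rows that repeat a pose let the fingers close. It gives the time, the measured TCP pose, the force, the opening and the grip force at its end, in the units of the state.
- manip.read_state(): the state, without advancing time (a new reading comes with each control period).
- manip.camera(name): name is "scene" or "top" or "wrist"; returns a dict with "frame" (420x560x3 uint8, red, green, blue), "range_z" (420x560 float32, mm along the optical axis (not along the pixel's ray), 0 where there is no reading), "vfov" (degrees; the focal length in pixels is half the picture's height over the tangent of half this angle, whatever the lens; pixels are square), "cx", "cy" (the principal point, pixels), "cam_to_world" (4x4, takes a point from camera to world coordinates). Camera axes: x right, y down, z forward; pixel columns grow to the right and rows downward; lengths in mm; the calibration is good to about 2 mm. A picture is of the moment at which its call begins.
- manip.sign_off(): hands the job in; it is judged then, once.
The state is a dict: "clock": time; "joints": joint angles; "qd": joint speeds; "effort": joint torques, N m; "eef_pos": TCP position; "eef_rot": TCP orientation; "wrist_force": force on the tool from outside, world axes, zero at the start; "moment": the same for the moment, N m; "finger_gap": finger opening in mm; "finger_force": force on a finger pad.
Only numpy, scipy, OpenCV 4.12 (cv2) and the standard library are available. Lean on these libraries where they do the work, as an engineer would, in place of code of your own. Each camera call takes 0.05 s, during which the arm holds its last target. There are 200 camera calls.

## Working session

There is one attempt and no reset: what is moved stays moved. The work goes in short steps, Python scripts to look and compute and a tool call to move; the robot and the scene stay as the last step left them, time stands still between calls to the robot, and variables do not carry over. Pictures are saved under pics/ and viewed, at most 10 in all, crops included, and the job is handed in when it is done.

Besides the shell and the picture viewer there is one more tool, called as a command line: name --argument value ..., lists and objects as JSON in quotes. servo_tool: Moves the arm, as the interface text tells. Its arguments: {"type":"object","properties":{"motion":{"type":"array"},"newtons":{"type":"number"}},"required":["motion"]}

```bash
mkdir -p pics
cat > h.py <<'E'
import numpy as np, cv2
from cell import manip
def cloud(c):
    d=c["range_z"]; f=210/np.tan(np.radians(c["vfov"])/2)
    v,u=np.mgrid[0:420,0:560]
    P=np.stack([(u-c["cx"])*d/f,(v-c["cy"])*d/f,d],-1)
    M=c["cam_to_world"]; W=P@M[:3,:3].T+M[:3,3]
    W[d<=0]=np.nan
    return W
def save(c,n): cv2.imwrite("pics/"+n,c["frame"][:,:,::-1])
E
python3 - <<'E'
from h import *
a=manip.camera("top");b=manip.camera("scene")
cv2.imwrite("pics/a.png",cv2.resize(np.vstack([a["frame"],b["frame"]])[:,:,::-1],(400,600)))
s=manip.read_state(); print(s)
for n,c in(("top",a),("scene",b)):
    np.save(n+".npy",cloud(c)); save(c,n+".png")
    print(c["vfov"],c["cam_to_world"][:3].round(2).tolist())
    W=cloud(c)
    for lo,hi in((60,66),(66,76),(100,112),(125,160)):
        m=(W[...,2]>lo)&(W[...,2]<hi)&(W[...,0]>250)
        k,l,st,_=cv2.connectedComponentsWithStats(m.astype(np.uint8))
        for i in range(1,k):
            if st[i,4]>25:
                p=W[l==i]; print(n,lo,st[i].tolist(),p.min(0).round(),p.max(0).round(),np.median(p,0).round())
E
```

```text
{'clock': 0.1, 'joints': array([-1.19258715e+00,  3.00394248e-01,  1.52151456e+00,  1.50184142e-05,
        1.32068427e+00, -6.66421491e-02]), 'qd': array([-0.00053358, -0.00135953, -0.00138471, -0.00071959, -0.00135952,
        0.00036637]), 'effort': array([ 1.59282823e-03, -5.32639575e+01, -3.53286088e+01,  7.09665706e-02,
        2.34897877e-02, -7.62841250e-05]), 'eef_pos': array([ 236.57310383, -496.26690044,  204.95662152]), 'eef_rot': array([-3.14059542e+00, -8.11360601e-05,  4.44847563e-01]), 'wrist_force': array([ 0.07651935, -0.69641199, -0.17571497]), 'moment': array([-0.03320804,  0.01066552,  0.00330178]), 'finger_force': 0.0, 'finger_gap': 93.5788039931849}
46.31159662504834 [[-0.06, -0.97, 0.22, 331.61], [-1.0, 0.05, -0.01, 93.91], [-0.0, -0.22, -0.97, 1214.32]]
top 60 [200, 151, 9, 8, 28] [737. 247.  60.] [756. 267.  66.] [744. 256.  63.]
top 66 [480, 49, 56, 6, 109] [ 977. -601.   66.] [ 983. -459.   76.] [ 980. -530.   71.]
top 66 [537, 49, 23, 5, 48] [ 968. -665.   66.] [ 981. -607.   76.] [ 972. -632.   71.]
top 66 [426, 52, 53, 5, 107] [ 977. -456.   66.] [ 983.
[... 1981 characters left out ...]
.]
scene 66 [448, 172, 29, 248, 422] [ 978. -304.   66.] [980. 376.  76.] [ 979. -103.   71.]
scene 100 [238, 76, 190, 21, 611] [251. 752. 100.] [923. 775. 112.] [613. 765. 106.]
scene 100 [445, 109, 41, 311, 668] [ 978. -320.  100.] [980. 680. 112.] [979. -67. 106.]
scene 100 [237, 158, 46, 27, 794] [422. 164. 100.] [542. 286. 112.] [491. 207. 107.]
scene 125 [440, 36, 5, 29, 70] [977. 993. 126.] [ 980. 1222.  159.] [ 979. 1103.  143.]
scene 125 [238, 64, 193, 26, 1852] [251. 755. 125.] [924. 774. 160.] [609. 765. 143.]
scene 125 [445, 79, 53, 341, 2256] [ 977. -339.  125.] [981. 796. 160.] [979. -88. 143.]
scene 125 [253, 153, 13, 13, 125] [468. 208. 126.] [498. 238. 150.] [485. 218. 145.]
```

View pics/top.png

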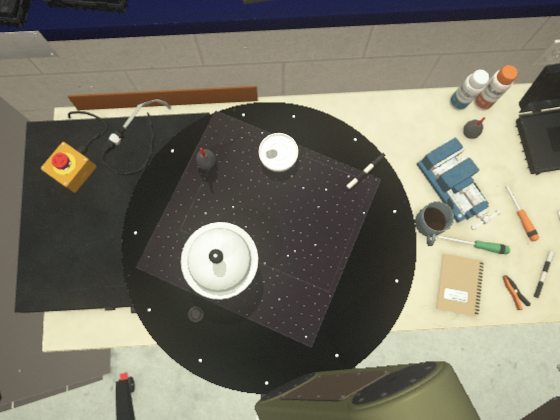

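View pics/scene.png

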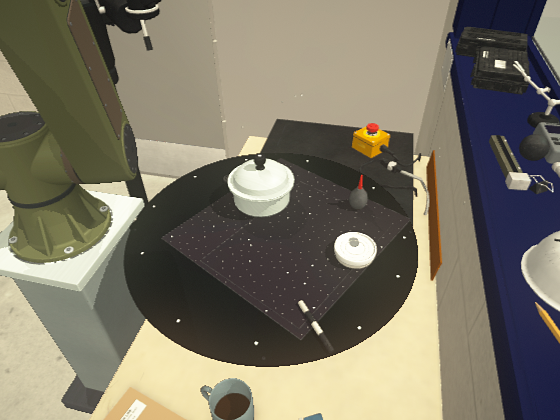

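The top view shows the lidded pot at px (219,260), with its knob at (216,256). The empty near-right area is around (300,330), the blower is at (205,160), and the dish is at (278,152). The scene view agrees, with the pot at px (261,185). That puts the pot at about (482, 224) mm, so I'm moving above the knob.

servo_tool --motion '[[[0.327, 0.96, 0, 0, 0, 0, 0], [0.327, 0.96, 0, 0, 0, 0, 0], [0.327, 0.96, 0, 0, 0, 0, 0], [0.327, 0.96, 0, 0, 0, 0, 0], [0.327, 0.96, 0, 0, 0, 0, 0], [0.327, 0.96, 0, 0, 0, 0, 0], [0.327, 0.96, 0, 0, 0, 0, 0], [0.327, 0.96, 0, 0, 0, 0, 0], [0.327, 0.96, 0, 0, 0, 0, 0], [0.327, 0.96, 0, 0, 0, 0, 0]]]'

```text
clock: 1.1
eef_pos: [398.0, -21.1, 205.6]
eef_rot: [3.141, -0.0, 0.445]
wrist_force: [0.6, -1.0, -0.5]
finger_gap: 94.0
finger_force: 0.0
```

servo_tool --motion '[[[0.164, 0.48, 0.02, 0, 0, 0, 0], [0.164, 0.48, 0.02, 0, 0, 0, 0], [0.164, 0.48, 0.02, 0, 0, 0, 0], [0.164, 0.48, 0.02, 0, 0, 0, 0], [0.164, 0.48, 0.02, 0, 0, 0, 0], [0.164, 0.48, 0.02, 0, 0, 0, 0], [0.164, 0.48, 0.02, 0, 0, 0, 0], [0.164, 0.48, 0.02, 0, 0, 0, 0], [0.164, 0.48, 0.02, 0, 0, 0, 0]]]'

```text
clock: 2.0
eef_pos: [479.8, 215.7, 215.6]
eef_rot: [3.141, -0.0, 0.443]
wrist_force: [0.2, -0.5, -0.2]
finger_gap: 93.9
finger_force: 0.0
```

Run:
```python
from h import *
s=manip.read_state();print(s["eef_pos"],s["eef_rot"],s["joints"],s["clock"])
c=manip.camera("wrist");save(c,"w1.png");W=cloud(c)
for lo,hi in((143,152),(107,112),(67,73)):
    m=(W[...,2]>lo)&(W[...,2]<hi)&(np.hypot(W[...,0]-482,W[...,1]-224)<105)
    p=W[m]; 
    if len(p): print(lo,len(p),p.min(0),p.max(0),p.mean(0),cv2.minEnclosingCircle(p[:,:2].astype(np.float32)))
```

```text
[479.75480105 215.66016693 215.60978675] [ 3.14149068e+00 -8.02049743e-05  4.43404162e-01] [ 3.52866416e-01  2.38266375e-01  1.57505210e+00 -9.71449318e-05
  1.32818509e+00  1.48028192e+00] 2.0
143 907 [469.51175684 209.96979038 143.02974147] [499.49337112 240.34035729 149.93366674] [485.45040571 225.41920528 146.55143322] ((484.7020568847656, 224.7931365966797), 15.61570930480957)
107 4881 [438.57802163 178.12104134 107.00102547] [531.7304991  271.69629153 111.99777345] [488.17331759 226.46321043 109.02041018] ((485.05047607421875, 225.40560913085938), 47.33873748779297)
67 1922 [394.9823686  135.46370065  67.67329958] [574.15837852 314.5337251   72.99981496] [489.94356196 230.81056974  72.51629982] ((484.3900451660156, 224.82139587402344), 89.93183898925781)
```

View pics/w1.png

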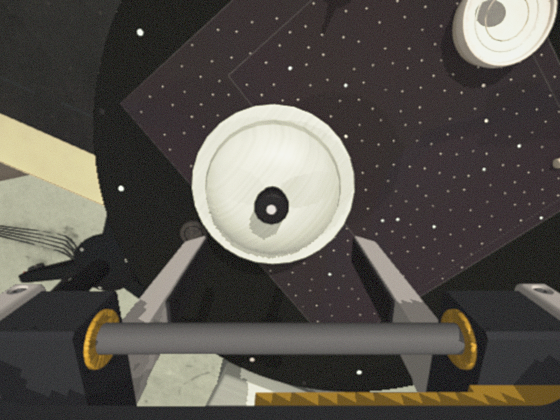

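The wrist view shows the knob centred at px (271,205) and the white lid rim around (273,185). Both put the axis at about (484, 224.7) mm. Next I descend and grip the knob.

servo_tool --motion '[[[0.008, 0.018, -0.02, 0, 0, 0, 0.3], [0.008, 0.018, -0.06, 0, 0, 0, 0.3], [0.008, 0.018, -0.11, 0, 0, 0, 0.3], [0.008, 0.018, -0.15, 0, 0, 0, 0.3], [0.008, 0.018, -0.18, 0, 0, 0, 0.3], [0.008, 0.018, -0.197, 0, 0, 0, 0.3], [0.008, 0.018, -0.197, 0, 0, 0, 0.4], [0.008, 0.018, -0.197, 0, 0, 0, 1], [0.008, 0.018, -0.197, 0, 0, 0, 1], [0.008, 0.018, -0.197, 0, 0, 0, 1]]]' --newtons 25

```text
clock: 3.05
eef_pos: [484.2, 225.9, 117.6]
eef_rot: [3.142, -0.001, 0.445]
wrist_force: [-0.4, 0.7, -0.0]
finger_gap: 37.2
finger_force: 0.0
```

servo_tool --motion '[[[0, 0, 0, 0, 0, 0, 1], [0, 0, 0, 0, 0, 0, 1], [0, 0, 0, 0, 0, 0, 1], [0, 0, 0, 0, 0, 0, 1]]]'

```text
clock: 3.45
eef_pos: [484.1, 225.9, 117.4]
eef_rot: [3.142, -0.001, 0.445]
wrist_force: [-2.1, -0.7, 6.2]
finger_gap: 31.6
finger_force: 25.0
```

Gripped, with a 31.6 mm gap. Now I raise the lid 80 mm.

servo_tool --motion '[[[0, 0, 0.01, 0, 0, 0, 1], [0, 0, 0.025, 0, 0, 0, 1], [0, 0, 0.045, 0, 0, 0, 1], [0, 0, 0.07, 0, 0, 0, 1], [0, 0, 0.095, 0, 0, 0, 1], [0, 0, 0.12, 0, 0, 0, 1], [0, 0, 0.14, 0, 0, 0, 1], [0, 0, 0.155, 0, 0, 0, 1], [0, 0, 0.16, 0, 0, 0, 1], [0, 0, 0.16, 0, 0, 0, 1]]]'

```text
clock: 4.45
eef_pos: [483.9, 225.8, 197.0]
eef_rot: [-3.142, -0.0, 0.445]
wrist_force: [0.1, 0.3, -3.0]
finger_gap: 31.3
finger_force: 25.0
```

Run:
```python
from h import *
s=manip.read_state();print(s["eef_pos"],s["eef_rot"],s["wrist_force"],s["finger_gap"])
c=manip.camera("scene");save(c,"s2.png")
```

```text
[483.87764797 225.81506953 197.04887719] [-3.14158973e+00 -1.59503995e-04  4.44777709e-01] [ 0.13034827  0.27356969 -2.97678225] 31.330693891216196
```

View pics/s2.png

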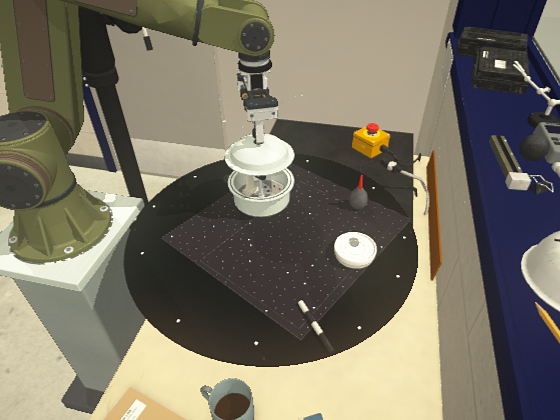

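The lid hangs level at px (259,155), clear above the pot at (261,190). Now I carry it over to about (510, -110) mm.

servo_tool --motion '[[[0.001, -0.015, 0, 0, 0, 0, 1], [0.004, -0.055, 0, 0, 0, 0, 1], [0.009, -0.12, 0, 0, 0, 0, 1], [0.015, -0.19, 0, 0, 0, 0, 1], [0.02, -0.26, 0, 0, 0, 0, 1], [0.026, -0.33, 0, 0, 0, 0, 1], [0.031, -0.4, 0, 0, 0, 0, 1], [0.036, -0.47, 0, 0, 0, 0, 1], [0.042, -0.54, 0, 0, 0, 0, 1], [0.047, -0.6, 0, 0, 0, 0, 1]]]'

```text
clock: 5.5
eef_pos: [506.9, -76.3, 196.6]
eef_rot: [-3.141, 0.001, 0.444]
wrist_force: [0.5, 0.1, -3.0]
finger_gap: 31.1
finger_force: 25.0
```

servo_tool --motion '[[[0.003, -0.045, -0.015, 0, 0, 0, 1], [0.005, -0.065, -0.05, 0, 0, 0, 1], [0.005, -0.072, -0.1, 0, 0, 0, 1], [0.005, -0.072, -0.15, 0, 0, 0, 1], [0.005, -0.072, -0.2, 0, 0, 0, 1], [0.005, -0.072, -0.23, 0, 0, 0, 1], [0.005, -0.072, -0.25, 0, 0, 0, 1], [0.005, -0.072, -0.265, 0, 0, 0, 1], [0.005, -0.072, -0.27, 0, 0, 0, 1], [0.005, -0.072, -0.27, 0, 0, 0, 1]]]'

```text
clock: 6.5
eef_pos: [510.0, -110.2, 62.1]
eef_rot: [3.141, -0.0, 0.445]
wrist_force: [0.6, -0.1, -2.9]
finger_gap: 31.6
finger_force: 25.0
```

servo_tool --motion '[[[0, 0, -0.006, 0, 0, 0, 1], [0, 0, -0.01, 0, 0, 0, 1], [0, 0, -0.013, 0, 0, 0, 1], [0, 0, -0.016, 0, 0, 0, 1], [0, 0, -0.018, 0, 0, 0, 1], [0, 0, -0.018, 0, 0, 0, 1]]]'

```text
clock: 7.1
eef_pos: [509.9, -110.2, 53.4]
eef_rot: [3.141, -0.0, 0.445]
wrist_force: [-4.6, 0.7, 4.2]
finger_gap: 31.5
finger_force: 25.0
```

Contact on the turntable. Release, then rise.

servo_tool --motion '[[[0, 0, 0, 0, 0, 0, 0.5], [0, 0, 0, 0, 0, 0, 0.3], [0, 0, 0, 0, 0, 0, 0.3], [0, 0, 0, 0, 0, 0, 0.3], [0, 0, 0.03, 0, 0, 0, 0.3], [0, 0, 0.1, 0, 0, 0, 0.3], [0, 0, 0.2, 0, 0, 0, 0.3], [0, 0, 0.3, 0, 0, 0, 0.3], [0, 0, 0.3, 0, 0, 0, 0.3]]]'

```text
clock: 8.0
eef_pos: [512.1, -110.8, 209.5]
eef_rot: [3.135, -0.008, 0.445]
wrist_force: [0.7, 0.2, -0.7]
finger_gap: 65.9
finger_force: 0.0
```

Run:
```python
from h import *
s=manip.read_state();print(s["eef_pos"],s["eef_rot"],s["finger_gap"])
c=manip.camera("top");save(c,"t2.png");W=cloud(c);np.save("t2.npy",W)
cv2.imwrite("pics/t2c.png",cv2.resize(c["frame"][210:310,160:360,::-1],(800,400),interpolation=cv2.INTER_CUBIC))
r=np.hypot(W[...,0]-484,W[...,1]-225)
m=(r<30)&(W[...,2]>90)&(W[...,2]<110)
p=W[m][:,:2]
if len(p):
    print("grip",len(p),cv2.minAreaRect(p.astype(np.float32)),p.mean(0),np.median(W[m][:,2]))
for lo,hi in((5,20),(20,50),(50,85)):
    m=(r<68)&(W[...,2]>lo)&(W[...,2]<hi)
    k,l,st,ce=cv2.connectedComponentsWithStats(m.astype(np.uint8))
    for i in range(1,k):
        if st[i,4]>8: q=W[l==i];print(lo,st[i].tolist(),q.mean(0).round(),q.min(0).round(),q.max(0).round())
r=np.hypot(W[...,0]-510,W[...,1]+110); q=W[(r<100)&(W[...,2]>15)];print("lid",q.min(0),q.max(0))
```

```text
[ 512.08241651 -110.80361952  209.53655103] [ 3.13455684 -0.0079353   0.44486141] 65.89243325392216
grip 101 ((482.4320068359375, 223.82122802734375), (16.35944175720215, 29.222869873046875), 66.93519592285156) [482.20741278 223.29834091] 102.0520481271983
5 [195, 235, 56, 56, 1916] [484. 223.  16.] [416. 157.   7.] [551. 292.  20.]
20 [215, 236, 9, 17, 41] [526. 229.  33.] [509. 221.  20.] [544. 238.  50.]
20 [221, 259, 6, 8, 21] [480. 221.  26.] [473. 215.  20.] [490. 228.  47.]
20 [208, 269, 20, 17, 150] [445. 236.  27.] [427. 214.  20.] [467. 260.  49.]
50 [214, 234, 8, 16, 37] [526. 230.  61.] [510. 221.  50.] [545. 238.  71.]
50 [214, 276, 7, 4, 16] [442. 231.  71.] [439. 226.  55.] [444. 239.  84.]
lid [ 410.89596907 -171.47044929   15.03046093] [594.46217034 -18.55662452 571.46764193]
```

View pics/t2c.png

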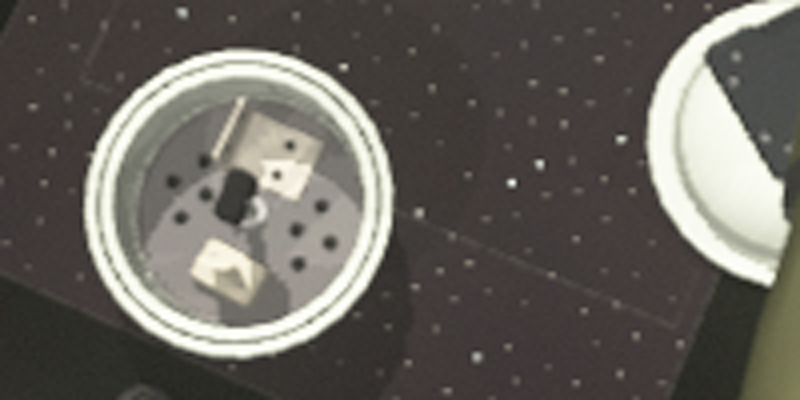

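The carrier is open to view. The grip is at crop px (238,195), elongated toward the bracket at (275,155) on one side and the blade at (228,270) on the other. The carrier's long axis is at about -23° (equally 157°), and the lid stands at (740,145). Next I move back over the pot and turn the tool to about 2.74 rad.

servo_tool --motion '[[[-0.003, 0.04, 0, 0, 0, 0.04, 0.3], [-0.008, 0.11, 0, 0, 0, 0.085, 0.3], [-0.015, 0.19, 0, 0, 0, 0.13, 0.3], [-0.02, 0.27, 0, 0, 0, 0.175, 0.3], [-0.026, 0.35, 0, 0, 0, 0.22, 0.3], [-0.032, 0.43, 0, 0, 0, 0.265, 0.3], [-0.038, 0.51, 0, 0, 0, 0.31, 0.3], [-0.044, 0.59, 0, 0, 0, 0.355, 0.3], [-0.05, 0.65, 0, 0, 0, 0.4, 0.3], [-0.053, 0.668, 0, 0, 0, 0.44, 0.3]]]'

```text
clock: 9.05
eef_pos: [482.4, 226.2, 201.3]
eef_rot: [-3.139, -0.0, 1.835]
wrist_force: [0.8, -0.5, -0.1]
finger_gap: 66.0
finger_force: 0.0
```

servo_tool --motion '[[[0, 0, 0, 0, 0, 0.045, 0.3], [0, 0, 0, 0, 0, 0.09, 0.3], [0, 0, 0, 0, 0, 0.135, 0.3], [0, 0, 0, 0, 0, 0.18, 0.3], [0, 0, 0, 0, 0, 0.225, 0.3], [0, 0, 0, 0, 0, 0.27, 0.3], [0, 0, 0, 0, 0, 0.29, 0.3], [0, 0, 0, 0, 0, 0.29, 0.3], [0, 0, 0, 0, 0, 0.29, 0.3]]]'

```text
clock: 9.95
eef_pos: [483.1, 223.7, 202.1]
eef_rot: [-3.141, -0.001, 2.736]
wrist_force: [0.2, 0.5, -0.3]
finger_gap: 65.5
finger_force: 0.0
```

Run:
```python
from h import *
s=manip.read_state();print(s["eef_pos"],s["eef_rot"],s["joints"],s["clock"])
c=manip.camera("wrist");save(c,"w2.png");W=cloud(c);np.save("w2.npy",W)
r=np.hypot(W[...,0]-484,W[...,1]-225)
for nm,m in(("grip",(r<26)&(W[...,2]>97)&(W[...,2]<108)),("rim",(r<100)&(abs(W[...,2]-70)<4)&(r>70))):
    p=W[m][:,:2].astype(np.float32)
    if len(p): print(nm,len(p),cv2.minAreaRect(p),p.mean(0),np.median(W[m][:,2]),cv2.minEnclosingCircle(p))
```

```text
[483.14251725 223.72696711 202.07779744] [-3.14071578e+00 -8.96552009e-04  2.73593106e+00] [ 3.64873063e-01  2.64311870e-01  1.57452376e+00 -4.89950051e-06
  1.30401109e+00 -8.00260772e-01] 9.95
grip 464 ((483.2865905761719, 224.2838134765625), (15.706686973571777, 28.485652923583984), 66.4590072631836) [482.6306  224.20557] 101.14631516310396 ((483.32159423828125, 223.8036346435547), 15.40810775756836)
rim 6563 ((483.8018493652344, 225.17483520507812), (177.17079162597656, 177.9508514404297), 19.67877960205078) [474.07828 228.75339] 69.45277518351435 ((483.8437805175781, 224.62118530273438), 89.89116668701172)
```

View pics/w2.png

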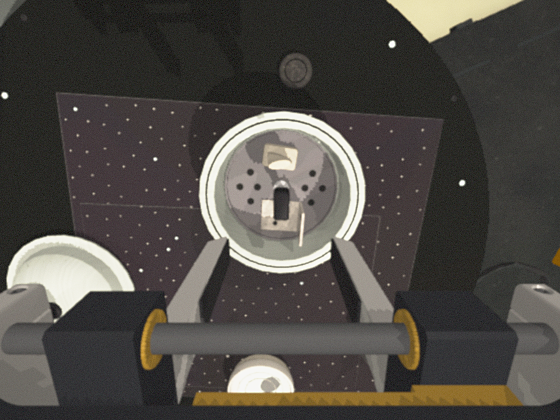

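The wrist view shows the grip at px (281,203), midway between the open fingers. The blade is at (280,157) and the bracket at (281,215), with its upright at (302,230) below fingertip height. The alignment is good, so I descend.

servo_tool --motion '[[[0, 0.001, -0.02, 0, 0, -0.001, 0.35], [0, 0.001, -0.06, 0, 0, -0.001, 0.35], [0, 0.001, -0.11, 0, 0, -0.001, 0.4], [0, 0.001, -0.16, 0, 0, -0.001, 0.4], [0, 0.001, -0.2, 0, 0, -0.001, 0.4], [0, 0.001, -0.23, 0, 0, -0.001, 0.4], [0, 0.001, -0.25, 0, 0, -0.001, 0.4], [0, 0.001, -0.262, 0, 0, -0.001, 0.4], [0, 0.001, -0.262, 0, 0, -0.001, 0.5], [0, 0.001, -0.262, 0, 0, -0.001, 0.65]]]' --newtons 30

```text
clock: 11.0
eef_pos: [483.6, 224.4, 72.4]
eef_rot: [3.141, 0.001, 2.735]
wrist_force: [-0.5, 0.6, -0.3]
finger_gap: 43.8
finger_force: 0.0
```

servo_tool --motion '[[[0, 0, 0, 0, 0, 0, 0.75], [0, 0, 0, 0, 0, 0, 0.8], [0, 0, 0, 0, 0, 0, 0.85], [0, 0, 0, 0, 0, 0, 0.9], [0, 0, 0, 0, 0, 0, 1], [0, 0, 0, 0, 0, 0, 1], [0, 0, 0, 0, 0, 0, 1]]]'

```text
clock: 11.7
eef_pos: [483.5, 224.5, 72.1]
eef_rot: [3.141, 0.0, 2.735]
wrist_force: [-0.4, 1.6, 2.8]
finger_gap: 15.6
finger_force: 29.9
```

Gripped with a 15.6 mm gap. Now I lift gently, straight up, by 145 mm in total.

servo_tool --motion '[[[0, 0, 0.001, 0, 0, 0, 1], [0, 0, 0.003, 0, 0, 0, 1], [0, 0, 0.006, 0, 0, 0, 1], [0, 0, 0.01, 0, 0, 0, 1], [0, 0, 0.015, 0, 0, 0, 1], [0, 0, 0.021, 0, 0, 0, 1], [0, 0, 0.027, 0, 0, 0, 1], [0, 0, 0.033, 0, 0, 0, 1], [0, 0, 0.038, 0, 0, 0, 1], [0, 0, 0.04, 0, 0, 0, 1]]]'

```text
clock: 12.7
eef_pos: [483.4, 224.3, 92.3]
eef_rot: [3.142, 0.0, 2.735]
wrist_force: [1.1, 1.4, -5.4]
finger_gap: 15.8
finger_force: 29.9
```

servo_tool --motion '[[[0, 0, 0.002, 0, 0, 0, 1], [0, 0, 0.007, 0, 0, 0, 1], [0, 0, 0.015, 0, 0, 0, 1], [0, 0, 0.027, 0, 0, 0, 1], [0, 0, 0.041, 0, 0, 0, 1], [0, 0, 0.056, 0, 0, 0, 1], [0, 0, 0.071, 0, 0, 0, 1], [0, 0, 0.086, 0, 0, 0, 1], [0, 0, 0.101, 0, 0, 0, 1], [0, 0, 0.116, 0, 0, 0, 1]]]'

```text
clock: 13.7
eef_pos: [483.3, 224.2, 150.6]
eef_rot: [-3.141, 0.0, 2.735]
wrist_force: [-0.3, -0.2, -4.2]
finger_gap: 15.8
finger_force: 29.9
```

servo_tool --motion '[[[0, 0, 0.015, 0, 0, 0, 1], [0, 0, 0.031, 0, 0, 0, 1], [0, 0, 0.047, 0, 0, 0, 1], [0, 0, 0.063, 0, 0, 0, 1], [0, 0, 0.079, 0, 0, 0, 1], [0, 0, 0.095, 0, 0, 0, 1], [0, 0, 0.11, 0, 0, 0, 1], [0, 0, 0.122, 0, 0, 0, 1], [0, 0, 0.13, 0, 0, 0, 1], [0, 0, 0.134, 0, 0, 0, 1]]]'

```text
clock: 14.7
eef_pos: [483.4, 224.3, 217.3]
eef_rot: [3.141, 0.0, 2.735]
wrist_force: [-0.0, 0.1, -3.4]
finger_gap: 15.9
finger_force: 29.9
```

servo_tool --motion '[[[0, 0, 0, 0, 0, 0, 1], [0, 0, 0, 0, 0, 0, 1], [0, 0, 0, 0, 0, 0, 1], [0, 0, 0, 0, 0, 0, 1], [0, 0, 0, 0, 0, 0, 1], [0, 0, 0, 0, 0, 0, 1]]]'

```text
clock: 15.3
eef_pos: [483.3, 224.3, 216.9]
eef_rot: [-3.142, -0.0, 2.735]
wrist_force: [0.9, 0.2, -3.8]
finger_gap: 15.7
finger_force: 29.9
```

Run:
```python
from h import *
s=manip.read_state();print(s["eef_pos"],s["eef_rot"],s["wrist_force"],s["moment"],s["qd"],s["finger_gap"],s["clock"])
c=manip.camera("scene");save(c,"s3.png");W=cloud(c)
cv2.imwrite("pics/s3c.png",cv2.resize(c["frame"][60:260,150:400,::-1],(750,600),interpolation=cv2.INTER_CUBIC))
r=np.hypot(W[...,0]-484,W[...,1]-225)
q=W[(r<74)&(W[...,2]>120)&(W[...,2]<170)];print(len(q),q.min(0),q.max(0))
q=W[(r<74)&(r>62)&(W[...,2]>155)&(W[...,2]<170)]
A=np.c_[q[:,:2]-[484,225],np.ones(len(q))];print("lip plane",np.linalg.lstsq(A,q[:,2],rcond=None)[0],len(q))
q=W[(r<95)&(abs(W[...,2]-70)<4)][:,:2].astype(np.float32);print("rim",cv2.minEnclosingCircle(q))
r=np.hypot(W[...,0]-510,W[...,1]+110); q=W[(r<100)&(W[...,2]>15)];print("lid",q.min(0),q.max(0))
```

```text
[483.34844236 224.30201651 216.89154391] [-3.14151034e+00 -6.42119333e-05  2.73500447e+00] [ 0.93380383  0.19848992 -3.84192757] [ 0.07767451 -0.1535105  -0.0234573 ] [ 0.00093277 -0.00068937 -0.00313909  0.0008361  -0.00055561 -0.00023198] 15.679201840704888 15.3
1201 [411.73534105 152.26271565 150.61186258] [552.30382621 294.51086366 169.93930359]
lip plane [3.91773719e-03 2.76480720e-03 1.60412962e+02] 343
rim ((482.2567443847656, 224.52120971679688), 90.98638153076172)
lid [ 438.57245446 -184.52022048   15.02108211] [581.83563977 -40.71315016  86.94474675]
```

View pics/s3c.png

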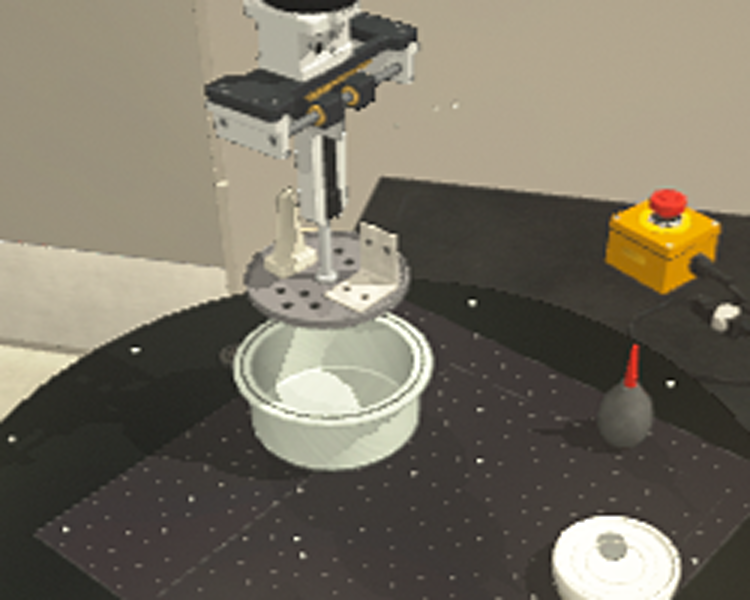

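The crop shows the carrier held level at px (328,278), with the blade at (290,235) and the bracket at (370,270) both standing on it. The pot at (333,390) hasn't moved. The depth readings also show the lid upright on the turntable, with its top at about 87 mm.

```bash
python3 -c "
from cell import manip
print(manip.sign_off())"
```

```text
the job is handed in; nothing more can be done
None
```

The job is handed in: the lid stands knob up on the turntable at about (510, -110) mm, and the arm is holding the carrier level over the pot, feet about 80 mm above the rim, with blade and bracket both standing (15.3 s used; no verdict returned).

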